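# Press the label holder home behind the shelf lip

### The arm

A 7-joint arm with a two-finger parallel gripper is mounted at the origin on the work surface. World frame = base frame: x ahead of the robot, y to its left, z up, the work surface at z = 0. Lengths are in m, angles in rad, forces in N, time in s.
With the tool pointing down it reaches from about 0.425 to 0.875 m from the base axis. Payload 4.7 kg.
Tool frame: the origin (TCP) lies at the very end of the fingers, on their centre line; the grasp point (between the pads) lies 19 mm behind it; z points along the fingers, y is the line along which they close (so a half turn about z gives the same grasp; the last joint's range is limited). The gripper opens to 87 mm and grips with 3 to 60 N. Pads are 19 mm wide; open, the fingers measure 117 mm over their backs; the gripper's body (75 mm by 190 mm) begins 51 mm behind the grasp point.
Start: joints at [-1.108, 0.321, -0.07, 1.45, 0.023, 1.371, -0.057], TCP at [0.282, 0.586, 0.223] pointing down, gripper open.
Joint ranges: [-2.86, 2.86], [-0.3, 2.09], [-1.38, 1.24], [0.06, 2.45], [-1.56, 4.7], [0.09, 2.05], [-2.69, 2.69]. Speed limits (rad/s): [2.57, 2.57, 3.14, 3.14, 3.14, 3.14, 3.14].

### API

Orientations are given as a rotation vector (axis times angle).
In Python, from bench import get_state, get_image, get_calibration, close_job gives the robot as it stands.
- The arm moves only by the shell command python3 -m crank 'ROWS' [FORCE]. ROWS is JSON, a list of rows, each a list of 5 numbers: the opening, from 0 (shut) to 1 (fully open), then the shift along the world's x, y, z in units of 0.2 m (1.0 is 0.2 m), then the turn about the world's z in units of 2 pi rad (1.0 is 2 pi rad). A call has 1 to 5 rows; each row is the pose to reach, as a shift and turn from the pose commanded when the call began, turning the shorter way round; what a row does not reach only later rows make up. A row lasts 1/8 s, in which the tool goes at most 62.5 mm and 10.7 degrees, less where a joint would pass 70% of its speed; a pose out of reach is approached as far as the arm can. A call with a number of a shift or a turn outside -1 to 1 is refused whole. A call with a gripper value outside its range is refused whole. The fingers move at their own pace and stop on an object; FORCE is the grip in N (left out, the last holds). Time passes only in rows, so rows that repeat a pose let the fingers close. It gives the time, the measured TCP pose, the force, the opening and the grip force at its end, in the units of the state.
- get_state(): the state, without advancing time (a new reading comes with each control period).
- get_image(name): name is "scene" or "top" or "wrist"; returns the picture (420x560x3 uint8, red, green, blue); there is no depth.
- get_calibration(name): a dict with "fovy" (degrees; the focal length in pixels is half the picture's height over the tangent of half this angle, whatever the lens; pixels are square), "cx", "cy" (the principal point, pixels), "R" (3x3) and "t" (3): a world point X has camera coordinates R X + t. Camera axes: x right, y down, z forward; pixel columns grow to the right and rows downward; lengths in m; the calibration is good to about 2 mm. A picture is of the moment at which its call begins: read the wrist's pose just before it. get_calibration takes no time and is no camera call; for the wrist camera it gives the pose at the moment of the call.
- close_job(): hands the job in; it is judged then, once.
The state is a dict: "time": time; "joint_positions": joint angles; "qd": joint speeds; "joint_torque": joint torques, N m; "position": TCP position; "tool_rot": TCP orientation; "ft_force": force on the tool from outside, world axes, zero at the start; "torque": the same for the moment, N m; "grip_width": opening from 0.0 (shut) to 1.0 (fully open); "grip_force": force on a finger pad.
Only numpy, scipy, OpenCV 4.12 (cv2) and the standard library are available. Lean on these libraries where they do the work, as an engineer would, in place of code of your own. Each camera call takes 0.05 s, during which the arm holds its last target. There are 200 camera calls.

### The job

Clear the wooden comb off the pigment shelf's slot by laying it flat in the white tray without dropping it and letting go of it; then take the label holder from its block and push its tongue down into the slot behind the shelf's front lip, against the spring clip, until its frame sits fully home on the shelf. Finish while still holding the label holder pressed home, because the clip would push it out again. Leave the jars and the other things standing and lying where they are.

Things in the scene. Friction and masses are not known exactly. Their poses are not given: they have to be found in the camera images.
- rack: Low fixed wooden shelf, 220 mm wide (y), top 70 mm above the table, from 10.5 mm before (-x, robot's side) to 152 mm behind its origin. Its front edge is an aluminium lip 6 mm thick, level with the top; behind the lip a slot open upwards, 9 mm across (x), 62 mm wide (y). Origin on the table straight below the slot's centre; z up. Three jars stand on top, 75 mm or more behind the slot.
- clip (a joint): The spring clip in the slot: a steel bar whose top lies 28 mm below the shelf top at 0; the value is how far it is pushed down in m (at most 0.012). It needs 4 N to start moving and 9 N at 0.010, where the label holder is home. It springs back and lifts the holder when the push ends.
- holder: White plastic label holder, 40-85 g, same front and back: a card frame 84 mm wide (y), 10 thick (x), 44 tall, over a tongue 56 wide, 5 thick, 38 long (last 6 mm: 48 by 3). It stands in the block, the frame's underside on the block's top. Origin at the centre of the tongue's foot, z up: frame from z = 38 to 82 mm. Home in the shelf, the frame rests on shelf top and lip, origin 32 mm above the table.
- block: Small fixed wooden block, 110 mm (its y) by 44 mm (x), 45 mm tall, with a slot 60 by 8 mm along its y in which the label holder stands at the start. Origin at the centre of its underside.
- comb: Marbling comb, 40-85 g: a wooden bar 130 mm long (its y), 22 mm wide (x), 24 mm tall, with three steel pins near either end sticking out 24 mm level from one long side (-x); its middle 70 mm has no pins. It lies flat on the shelf across the slot. Origin at the centre of its underside.
- comb_center (a point): Centre of the comb's bar, 12 mm above its underside.
- tray: White shallow marbling tray, fixed: 180 mm (its x) by 200 mm (y), 35 mm tall, walls and floor 5 mm, empty. It and the block may each stand at the left or right. Origin at the centre of its underside.
- jar_a: Bystander: closed glass jar, 48 mm across, 55 mm tall, standing on top of the shelf behind the slot. Origin at the centre of its underside.
- jar_b: Bystander: closed glass jar, 44 mm across, 55 mm tall, standing on top of the shelf behind the slot. Origin at the centre of its underside.
- jar_c: Bystander: closed glass jar, 48 mm across, 55 mm tall, standing on top of the shelf behind the slot. Origin at the centre of its underside.
- cup: Bystander: clear plastic cup, 74 mm across, 85 mm tall, on the table. Origin at the centre of its underside.
- brush: Bystander: brush 170 mm long lying on the table in front of the shelf.
- folder: Bystander: white bone folder, 140 by 22 by 5 mm, lying on the table in front of the shelf. Origin at the centre of its underside.
- weight: Bystander: brass weight, 50 mm across, 35 mm tall, on the table. Origin at the centre of its underside.

How it is judged:
By the outcome, as a careful person would: the job done as asked, in the order asked, and still so for the second after the job is handed in, while the arm keeps its last pose, push and grip.
It also fails if it takes over 66 s, if anything falls off the work surface, if the arm or the gripper's body presses on something with over 40 N, if the wrist force passes 120 N, or if a joint passes its speed limit or range.

## Working session

There is one attempt and no reset: what is moved stays moved. The work goes in short steps, Python scripts to look and compute and a shell command to move; the robot and the scene stay as the last step left them, time stands still between calls to the robot, and variables do not carry over. Pictures are saved under pics/ and viewed, at most 10 in all, crops included, and the job is handed in when it is done.

```bash
mkdir -p pics; python3 - <<'E'
from bench import *
import cv2
for n in ("scene","top"):
    cv2.imwrite(f"pics/{n}0.png",cv2.resize(get_image(n)[:,:,::-1],(800,600),interpolation=cv2.INTER_CUBIC)); c=get_calibration(n); print(n,c)
s=get_state(); print(s)
E
```

```text
scene {'fovy': 43.41462585655763, 'cx': 283.0573919024063, 'cy': 214.0918334860199, 'R': array([[-0.76730518,  0.64099241, -0.01927404],
       [ 0.479082  ,  0.55299168, -0.68167488],
       [-0.42629004, -0.53228651, -0.73140131]]), 't': array([ 0.45157937, -0.22201655,  1.44778049])}
top {'fovy': 54.001715752096516, 'cx': 272.46009471064144, 'cy': 213.88226995506201, 'R': array([[-0.13201864, -0.99124664, -0.00108465],
       [-0.9633992 ,  0.12856719, -0.23522853],
       [ 0.23330895, -0.0300096 , -0.97193948]]), 't': array([0.05419302, 0.57766772, 0.919916  ])}
{'time': 0.1, 'joint_positions': array([-1.10790083,  0.32178065, -0.07011371,  1.45154863,  0.02262298,
        1.37081521, -0.0568682 ]), 'qd': array([-1.05396868e-03, -5.74894899e-04,  6.34971983e-04, -1.82739797e-03,
        6.67787382e-06, -4.89122061e-04,  9.01886208e-04]), 'joint_torque': array([-9.52391783e-04, -4.92571878e+01, -4.06274954e-01, -3.13395345e+01,
       -6.41198759e-02,  3.95292439e-02,  6.88120144e-05]), 'position': array([0.28184028, 0.58516264, 0.22155268]), 'tool_rot': array([-6.98860206e-01, -3.06257798e+00,  2.73403647e-03]), 'ft_force': array([-1.03031429,  0.98991951, -0.05727296]), 'torque': array([ 0.02736635, -0.00242798, -0.00057108]), 'grip_force': 0.0, 'grip_width': 1.0046932449912087}
```

View pics/top0.png

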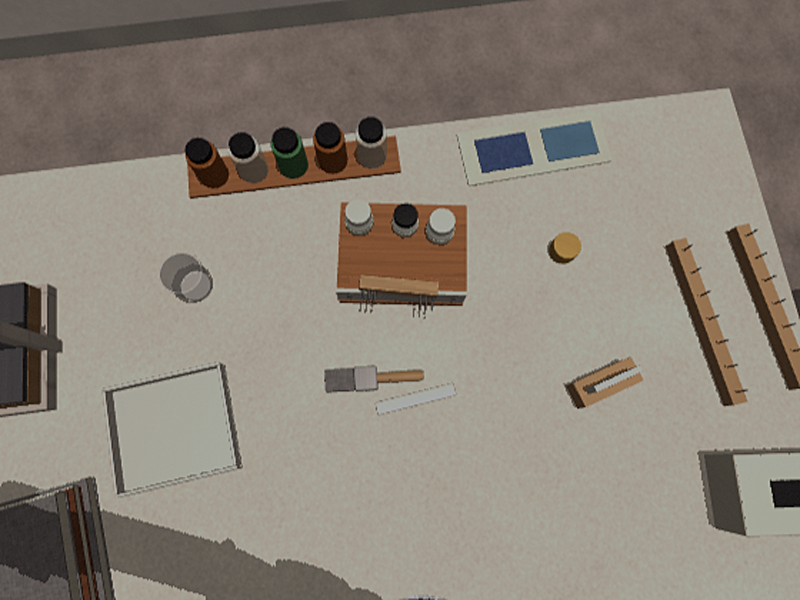

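View pics/scene0.png

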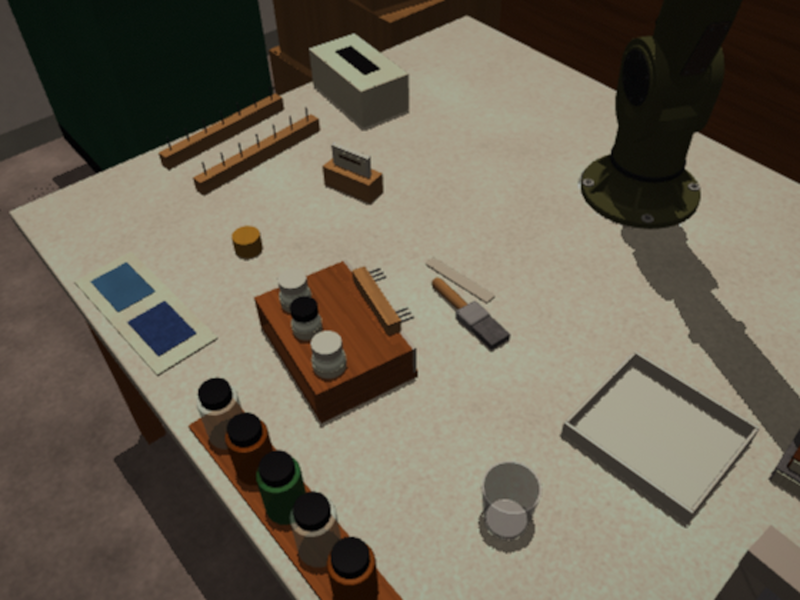

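The top view shows the comb bar at (361,277)–(438,294) on the shelf, the tray rim at (105,390),(222,364),(241,467),(118,494), and the holder top at about (590,388)–(640,370) in the block on the right. The cup, brush, folder and weight are clear of these.

```bash
cat > h.py <<'E'
from bench import *
import numpy as np, cv2
from scipy.spatial.transform import Rotation as Ro
def unp(c,u,v,z):
    f=210/np.tan(np.radians(c["fovy"])/2); R=np.array(c["R"]); t=np.array(c["t"])
    d=R.T@np.array([(u-c["cx"])/f,(v-c["cy"])/f,1]); o=-R.T@t
    return o+d*(z-o[2])/d[2]
def proj(c,X):
    f=210/np.tan(np.radians(c["fovy"])/2); x=np.array(c["R"])@X+np.array(c["t"])
    return x[:2]/x[2]*f+[c["cx"],c["cy"]]
def tool():
    s=get_state(); R=Ro.from_rotvec(s["tool_rot"]).as_matrix()
    print("t",s["time"],"p",s["position"].round(4),"yaxis deg",np.degrees(np.arctan2(R[1,1],R[0,1])).round(2),"z",R[:,2].round(3),"q",np.round(s["joint_positions"],2),"F",s["ft_force"].round(1),s["grip_width"],s["grip_force"])
E
python3 - <<'E'
from h import *
c=get_calibration("top")
k=.7
for n,z,P in (("comb",.094,[(361,277),(438,283),(437,294),(361,290)]),("rack",.07,[(341,204),(467,206),(466,292),(338,290)]),("hold",.089,[(590,388),(640,370)]),("block",.045,[(568,383),(632,358),(642,374),(582,407)]),("tray",.035,[(105,390),(222,364),(241,467),(118,494)]),("brush/folder",.005,[(325,380),(424,375),(377,407),(455,389)]),("cup",0.085,[(181,270)])):
    Q=np.array([unp(c,u*k,v*k,z) for u,v in P]); print(n,Q[:,:2].round(3).tolist(),"mean",Q.mean(0).round(3))
tool()
E
```

```text
comb [[0.628, 0.018], [0.601, -0.107], [0.583, -0.102], [0.606, 0.021]] mean [ 0.604 -0.043  0.094]
rack [[0.772, 0.037], [0.739, -0.181], [0.586, -0.154], [0.618, 0.06]] mean [ 0.679 -0.06   0.07 ]
hold [[0.399, -0.321], [0.417, -0.406]] mean [ 0.408 -0.363  0.089]
block [[0.414, -0.301], [0.441, -0.417], [0.413, -0.427], [0.372, -0.316]] mean [ 0.41  -0.365  0.045]
tray [[0.506, 0.469], [0.524, 0.271], [0.351, 0.252], [0.336, 0.452]] mean [0.429 0.361 0.035]
brush/folder [[0.478, 0.104], [0.464, -0.068], [0.42, 0.02], [0.433, -0.118]] mean [ 0.449 -0.016  0.005]
cup [[0.683, 0.316]] mean [0.683 0.316 0.085]
t 0.1 p [0.2818 0.5852 0.2216] yaxis deg 64.29 z [-0.001 -0.002 -1.   ] q [-1.11  0.32 -0.07  1.45  0.02  1.37 -0.06] F [-1.   1.  -0.1] 1.0046932449912087 0.0
```

```bash
python3 -m crank '[[0.55,0.5,-1,0,-0.1],[0.55,0.5,-1,0,-0.1],[0.55,0.5,-1,0,-0.1],[0.55,0.5,-1,0,-0.1],[0.55,0.5,-1,0,-0.1]]' 25
python3 -m crank '[[0.55,0.5,-1,0,-0.11],[0.55,0.5,-1,0,-0.11],[0.55,0.5,-1,0,-0.11],[0.55,0.5,-1,0,-0.11],[0.55,0.5,-1,0,-0.11]]'
python3 -m crank '[[0.55,0.5,-1,0,0],[0.55,0.5,-1,0,0],[0.55,0.5,-1,0,0],[0.55,0.5,-1,0,0],[0.55,0.5,-1,0,0]]'
python3 -c "
from h import *
tool()"
```

```text
time: 0.72
position: [0.3839, 0.3831, 0.2227]
tool_rot: [1.617, 2.693, 0.0]
ft_force: [-0.0, 1.3, 0.2]
grip_width: 0.576
grip_force: 0.0
time: 1.35
position: [0.4832, 0.1844, 0.2226]
tool_rot: [2.432, 1.988, 0.0]
ft_force: [-0.1, 1.0, 0.8]
grip_width: 0.548
grip_force: 0.0
time: 1.98
position: [0.583, -0.0149, 0.2221]
tool_rot: [2.429, 1.991, -0.001]
ft_force: [0.0, -0.1, -0.3]
grip_width: 0.548
grip_force: 0.0
t 1.975 p [ 0.583  -0.0149  0.2221] yaxis deg -11.31 z [-0.    -0.001 -1.   ] q [-0.47  0.19  0.52  1.64 -0.09  1.34 -0.14] F [ 0.  -0.1 -0.3] 0.5482990415352671 0.0
```

```bash
python3 - <<'E'
from h import *
c=get_calibration("wrist"); im=get_image("wrist")
np.save("c1.npy",c,allow_pickle=True)
cv2.imwrite("pics/w1.png",cv2.resize(im[:,:,::-1],(800,600),interpolation=cv2.INTER_CUBIC))
E
```

```text
(no output)
```

View pics/w1.png

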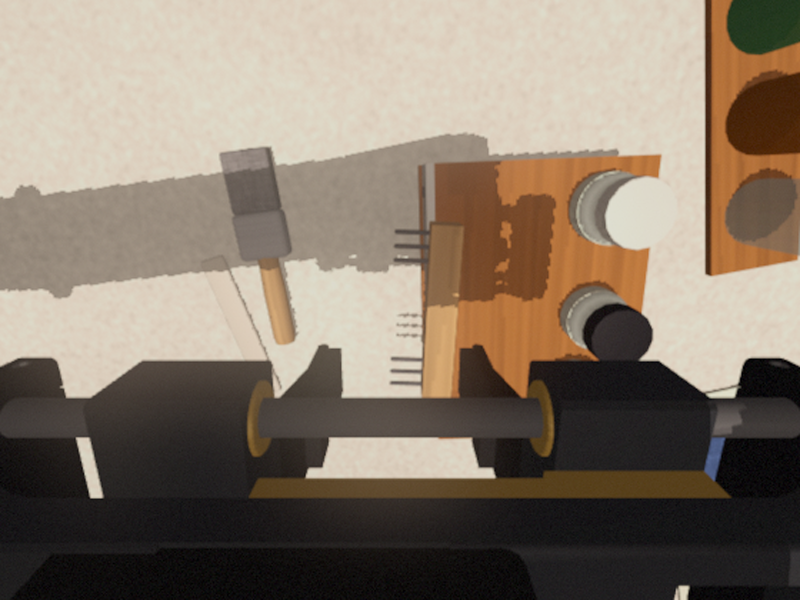

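The wrist view shows the comb bar's top with its left end at (431,224)–(464,227), running down to (424,395)–(455,395). The rack's left end runs from (422,165) to (661,155), with the pins pointing left toward the robot.

```bash
python3 - <<'E'
from h import *
c=np.load("c1.npy",allow_pickle=True).item(); k=.7
U=lambda u,v,z:unp(c,u*k,v*k,z)[:2]
a,b,d,e=U(431,224,.094),U(464,227,.094),U(424,395,.094),U(455,395,.094)
print(a,b,d,e,np.linalg.norm(a-b))
y1=a-d; y2=b-e; print("ang",np.degrees(np.arctan2(y1[1],y1[0])),np.degrees(np.arctan2(y2[1],y2[0])))
y=y1/np.linalg.norm(y1)+y2/np.linalg.norm(y2); y/=np.linalg.norm(y)
print("centre",(a+b)/2-.065*y)
r=[U(422,165,.07),U(661,155,.07),U(434,163,.07)];print(r, np.degrees(np.arctan2(*(r[1]-r[0])[::-1])))
print(np.linalg.norm(r[1]-r[0]))
E
```

```text
[0.61263662 0.02535377] [0.63378653 0.01909399] [ 0.58517539 -0.09795856] [ 0.60782764 -0.10250559] 0.022056826610930665
ang 77.4452974209518 77.9494723430342
centre [ 0.6093617  -0.04128345]
[array([0.61484131, 0.06343833]), array([0.77717221, 0.03755678]), array([0.62321243, 0.06310419])] -9.058819558948736
0.16438118898965087
```

```bash
python3 -m crank '[[0.55,0.13,-0.13,-0.3,-0.003],[0.55,0.13,-0.13,-0.5,-0.003],[0.55,0.13,-0.13,-0.62,-0.003],[0.55,0.13,-0.13,-0.7,-0.003],[0.55,0.13,-0.13,-0.735,-0.003]]' 25
python3 -m crank '[[0,0,0,0,0],[0,0,0,0,0],[0,0,0,0,0],[0,0,0,0,0]]' 25
python3 -m crank '[[0,0,0,0.1,0],[0,0,0,0.3,0],[0,0,0,0.6,0],[0,0,0,0.7,0],[0,0,0,0.7,0]]'
python3 -c "
from h import *
tool()"
```

```text
time: 2.65
position: [0.608, -0.0379, 0.0749]
tool_rot: [-2.444, -1.972, -0.0]
ft_force: [0.3, 0.7, -0.0]
grip_width: 0.549
grip_force: 0.0
time: 3.15
position: [0.6086, -0.0404, 0.0764]
tool_rot: [2.448, 1.968, 0.002]
ft_force: [-0.4, 0.3, 3.5]
grip_width: 0.248
grip_force: 24.9
time: 3.78
position: [0.6091, -0.0406, 0.2179]
tool_rot: [2.447, 1.967, 0.005]
ft_force: [1.0, 0.5, -0.5]
grip_width: 0.247
grip_force: 24.9
t 3.775 p [ 0.6091 -0.0406  0.2179] yaxis deg -12.4 z [ 0.004  0.    -1.   ] q [-0.43  0.25  0.54  1.58 -0.13  1.34 -0.09] F [ 1.   0.5 -0.5] 0.24675074079505957 24.933683574199677
```

```bash
python3 -m crank '[[0,-0.1,0.2,0,0],[0,-0.2,0.45,0,0.01],[0,-0.3,0.7,0,0.02],[0,-0.425,1,0,0.03],[0,-0.425,1,0,0.045]]'
python3 -m crank '[[0,-0.1,0.25,0,0],[0,-0.22,0.5,0,0],[0,-0.34,0.8,0,0],[0,-0.425,1,0,0],[0,-0.425,1,0,0]]'
python3 -m crank '[[0,0,0,-0.2,0],[0,0,0,-0.4,0],[0,0,0,-0.6,0],[0,0,0,-0.7,0],[0,0,0,-0.8,0]]'
python3 - <<'E'
from h import *
tool()
np.save("c2.npy",get_calibration("wrist"),allow_pickle=True)
a=get_image("wrist");b=get_image("top")
cv2.imwrite("pics/w2.png",np.hstack([cv2.resize(a[:,:,::-1],(400,300)),b[60:360,0:400,::-1]]))
cv2.imwrite("pics/top2.png",cv2.resize(b[130:230,210:350,::-1],(800,571),interpolation=cv2.INTER_CUBIC))
E
```

```text
time: 4.4
position: [0.5191, 0.1659, 0.2131]
tool_rot: [-2.128, -2.305, 0.005]
ft_force: [0.7, -0.5, -0.9]
grip_width: 0.25
grip_force: 24.9
time: 5.03
position: [0.4338, 0.3635, 0.2128]
tool_rot: [-2.135, -2.302, 0.007]
ft_force: [0.1, -0.6, -1.0]
grip_width: 0.251
grip_force: 24.9
time: 5.65
position: [0.4375, 0.3571, 0.0529]
tool_rot: [2.148, 2.292, -0.006]
ft_force: [0.9, 0.8, -0.9]
grip_width: 0.254
grip_force: 24.9
t 5.65 p [0.4375 0.3571 0.0529] yaxis deg 3.71 z [-0.002 -0.003 -1.   ] q [-0.9   0.29  0.2   1.86 -0.07  1.   -0.61] F [ 0.9  0.8 -0.9] 0.2535914880294486 24.93381142616272
```

View pics/w2.png

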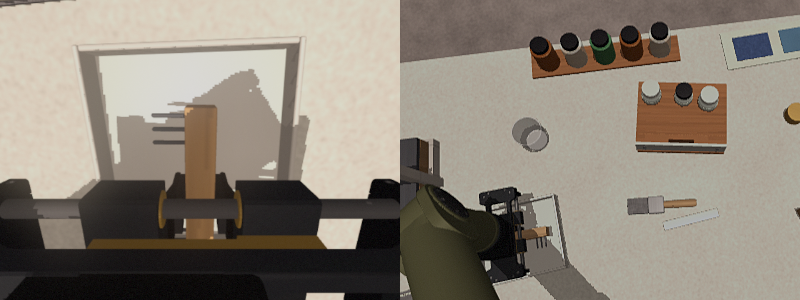

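View pics/top2.png

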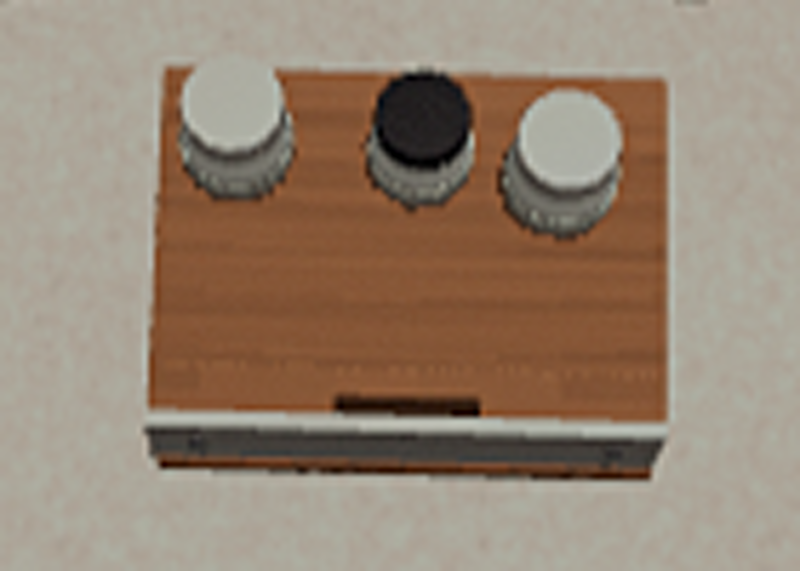

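The comb hangs clear inside the tray walls. In the shelf crop the empty slot runs from (336,397) to (480,415), just behind the lip.

```bash
python3 -m crank '[[0,0,0,-0.08,0],[0,0,0,-0.15,0],[0,0,0,-0.18,0],[0,0,0,-0.195,0],[0,0,0,-0.195,0]]'
python3 -m crank '[[0,0,0,-0.005,0],[0,0,0,-0.01,0],[0,0,0,-0.01,0]]'
python3 - <<'E'
from h import *
c=get_calibration("top"); s=5.714
U=lambda u,v,z=.07:unp(c,210+(u+.5)/s-.5,130+(v+.5)/s-.5,z)[:2]
S=np.array([U(*p) for p in [(336,397),(480,400),(480,415),(334,411)]]);print(S,S.mean(0))
R=np.array([U(*p) for p in [(165,66),(668,78),(667,422),(148,411)]]);print(R)
print(np.degrees(np.arctan2(*(R[3]-R[2])[::-1]))-90)
E
```

```text
time: 6.38
position: [0.4382, 0.3598, 0.0167]
tool_rot: [2.146, 2.294, 0.0]
ft_force: [0.5, -0.0, -0.1]
grip_width: 0.252
grip_force: 24.9
time: 6.75
position: [0.4381, 0.3597, 0.0147]
tool_rot: [2.146, 2.294, 0.0]
ft_force: [1.0, -0.5, 0.2]
grip_width: 0.251
grip_force: 24.9
[[ 0.61734386 -0.01769925]
 [ 0.60797856 -0.07790131]
 [ 0.60147383 -0.07695501]
 [ 0.61136808 -0.01606525]] [ 0.60954108 -0.0471552 ]
[[ 0.77653073  0.03704783]
 [ 0.74176184 -0.18047528]
 [ 0.58800556 -0.15472476]
 [ 0.62176743  0.0618401 ]]
-8.86092937264226
```

```bash
python3 -m crank '[[0,0,0,-0.01,0],[0,0,0,-0.015,0],[0,0,0,-0.015,0]]'
python3 -m crank '[[0,0,0,-0.005,0],[0,0,0,-0.01,0],[0,0,0,-0.01,0]]'
```

```text
time: 7.12
position: [0.438, 0.3596, 0.0115]
tool_rot: [2.146, 2.294, -0.0]
ft_force: [0.2, 0.4, -0.8]
grip_width: 0.249
grip_force: 24.9
time: 7.5
position: [0.4381, 0.3597, 0.0114]
tool_rot: [-2.146, -2.294, 0.0]
ft_force: [-4.2, -3.4, 12.1]
grip_width: 0.249
grip_force: 24.9
```

```bash
python3 -m crank '[[0.5,0,0,0.002,0],[0.5,0,0,0.002,0],[0.5,0,0,0.002,0],[0.5,0,0,0.3,0],[0.5,0,0,0.6,0]]'
python3 -m crank '[[0.5,0,0,0.3,0],[0.5,0.1,-0.1,0.4,0],[0.5,0.2,-0.4,0.4,0],[0.5,0.3,-0.65,0.4,0],[0.5,0.35,-0.8,0.4,0]]'
python3 -m crank '[[0.5,0,-0.3,0,0],[0.5,0,-0.6,0,0],[0.5,0,-0.9,0,0],[0.5,0,-1,0,0],[0.5,0,-1,0,0]]'
python3 -m crank '[[0.5,0,-0.3,0,0],[0.5,0,-0.6,0,0],[0.5,0,-0.9,0,0],[0.5,0,-1,0,0.02],[0.5,0,-1,0,0.023]]'
python3 - <<'E'
from h import *
tool()
np.save("c3.npy",get_calibration("wrist"),allow_pickle=True)
b=get_image("top")
cv2.imwrite("pics/top3.png",cv2.resize(b[230:370,60:260,::-1],(800,560),interpolation=cv2.INTER_CUBIC))
E
```

```text
time: 8.12
position: [0.4375, 0.3591, 0.13]
tool_rot: [2.146, 2.294, -0.004]
ft_force: [1.0, 1.3, 0.2]
grip_width: 0.5
grip_force: 0.0
time: 8.75
position: [0.5092, 0.196, 0.2096]
tool_rot: [2.15, 2.289, -0.0]
ft_force: [-0.4, -0.4, 0.7]
grip_width: 0.499
grip_force: 0.0
time: 9.38
position: [0.508, -0.0022, 0.2096]
tool_rot: [2.151, 2.29, 0.0]
ft_force: [0.2, 0.3, -0.8]
grip_width: 0.499
grip_force: 0.0
time: 10.0
position: [0.5083, -0.2003, 0.2093]
tool_rot: [-1.977, -2.441, 0.001]
ft_force: [0.0, -0.4, 0.1]
grip_width: 0.498
grip_force: 0.0
t 10.0 p [ 0.5083 -0.2003  0.2093] yaxis deg 12.0 z [-0. -0. -1.] q [-0.31  0.12  0.69  1.75 -0.08  1.3   0.61] F [ 0.  -0.4  0.1] 0.49805588044484833 0.0
```

View pics/top3.png

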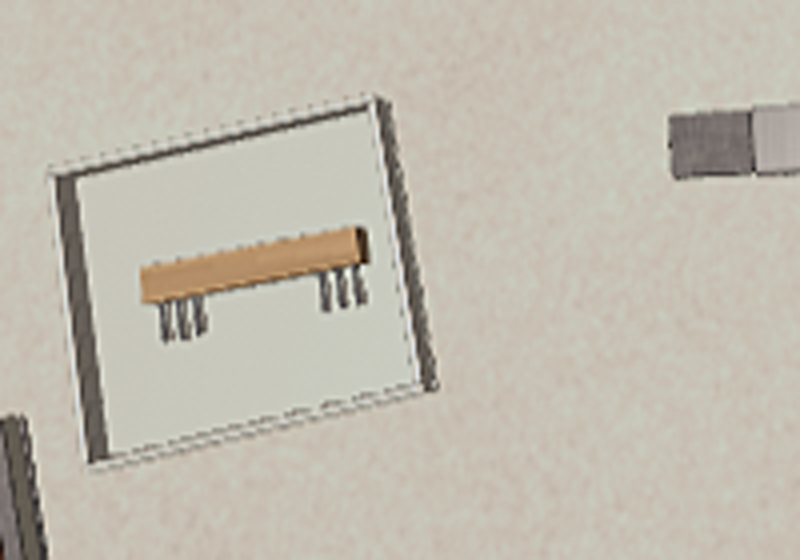

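The comb lies flat on the tray floor, released.

```bash
python3 -m crank '[[0.5,-0.1,-0.25,0,0],[0.5,-0.2,-0.5,0,0],[0.5,-0.3,-0.75,0,0],[0.5,-0.45,-1,0,0],[0.5,-0.5,-1,0,0]]'
python3 -m crank '[[0.5,0,-0.15,0,0],[0.5,0,-0.15,0,0]]'
python3 - <<'E'
from h import *
tool()
c=get_calibration("wrist");np.save("c3.npy",c,allow_pickle=True)
b=get_image("wrist")
cv2.imwrite("pics/w3.png",cv2.resize(b[:,:,::-1],(800,600),interpolation=cv2.INTER_CUBIC))
print(proj(c,np.array([.408,-.363,.089]))/.7)
E
```

```text
time: 10.68
position: [0.4061, -0.4024, 0.2095]
tool_rot: [-1.983, -2.437, 0.003]
ft_force: [0.2, -0.6, -0.1]
grip_width: 0.501
grip_force: 0.0
time: 10.92
position: [0.4094, -0.4292, 0.2092]
tool_rot: [-1.975, -2.443, -0.0]
ft_force: [0.0, 0.7, 0.1]
grip_width: 0.497
grip_force: 0.0
t 10.925 p [ 0.4094 -0.4292  0.2092] yaxis deg 12.09 z [-0.  0. -1.] q [ 0.05  0.27  0.85  1.64 -0.21  1.33  1.15] F [0.  0.7 0.1] 0.4970404148079737 0.0
[418.66826724 193.7516813 ]
```

View pics/w3.png

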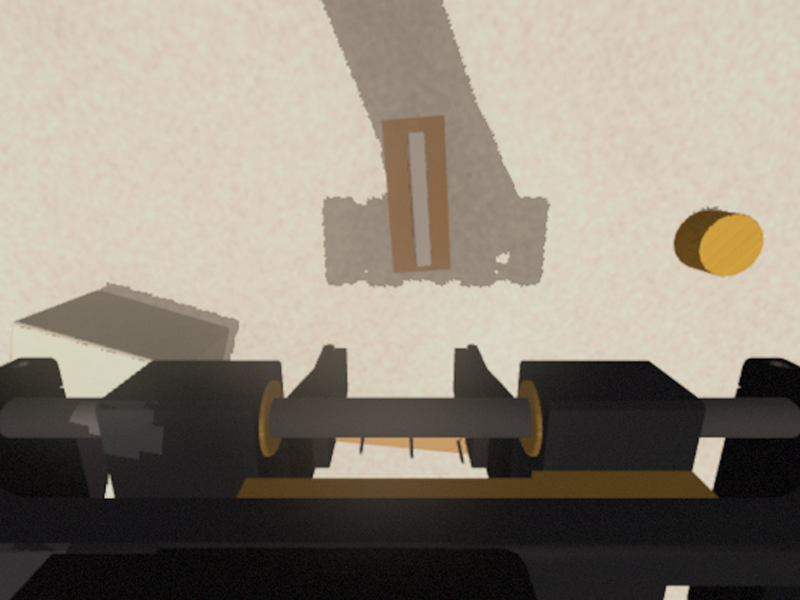

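The holder's top strip has corners (409,132),(423,132),(431,265),(416,267), turned slightly relative to the image.

```bash
python3 - <<'E'
from h import *
c=np.load("c3.npy",allow_pickle=True).item(); k=.7
Q=np.array([unp(c,(u+.5)*k-.5,(v+.5)*k-.5,.089)[:2] for u,v in [(409,132),(423,132),(431,265),(416,267)]])
print(Q,Q.mean(0),np.linalg.norm(Q[0]-Q[3]))
for d in (Q[0]-Q[3],Q[1]-Q[2]): print(np.degrees(np.arctan2(d[1],d[0]))-90)
E
```

```text
[[ 0.39401117 -0.32845843]
 [ 0.4023533  -0.32667745]
 [ 0.42595004 -0.40595161]
 [ 0.4165257  -0.40934509]] [ 0.40971005 -0.36760815] 0.08396162827077965
15.554369010410412
16.576156307437174
```

```bash
python3 -m crank '[[0.5,0,0.2,-0.1,0.011],[0.5,0,0.308,-0.3,0.011],[0.5,0,0.308,-0.5,0.011],[0.5,0,0.308,-0.65,0.011],[0.5,0,0.308,-0.746,0.011]]'
python3 -m crank '[[0.5,0,0,0,0],[0,0,0,0,0],[0,0,0,0,0],[0,0,0,0,0],[0,0,0,0,0]]' 45
python3 -c "
from h import *
tool()"
```

```text
time: 11.6
position: [0.409, -0.3656, 0.0588]
tool_rot: [-1.885, -2.511, -0.002]
ft_force: [0.0, -0.4, 0.6]
grip_width: 0.5
grip_force: 0.0
time: 12.22
position: [0.4082, -0.3689, 0.0608]
tool_rot: [1.889, 2.509, 0.0]
ft_force: [0.0, 0.7, 0.8]
grip_width: 0.13
grip_force: 0.2
t 12.225 p [ 0.4082 -0.3689  0.0608] yaxis deg 16.04 z [ 0.001 -0.    -1.   ] q [ 0.    0.32  0.79  1.91 -0.26  1.02  1.19] F [0.  0.7 0.8] 0.12992995859435355 0.19536289852112532
```

```bash
python3 -m crank '[[0,0,0,0,0],[0,0,0,0,0],[0,0,0,0,0]]' 45
python3 -m crank '[[0,0,0,0.05,0],[0,0,0,0.15,0],[0,0,0,0.3,0],[0,0,0,0.5,0],[0,0,0,0.65,0]]'
python3 -c "
from h import *
tool()"
```

```text
time: 12.6
position: [0.4083, -0.3689, 0.0607]
tool_rot: [1.889, 2.509, 0.0]
ft_force: [-0.2, 0.2, 3.5]
grip_width: 0.112
grip_force: 45.0
time: 13.22
position: [0.4078, -0.3696, 0.1933]
tool_rot: [1.89, 2.507, -0.0]
ft_force: [0.1, -0.3, -0.4]
grip_width: 0.114
grip_force: 45.0
t 13.225 p [ 0.4078 -0.3696  0.1933] yaxis deg 15.99 z [ 0.002 -0.001 -1.   ] q [-0.07  0.15  0.84  1.77 -0.12  1.27  1.08] F [ 0.1 -0.3 -0.4] 0.11408585095767373 44.99975767917931
```

```bash
python3 -m crank '[[0,0.1,0.15,0,0],[0,0.25,0.35,0,-0.015],[0,0.4,0.5,0,-0.03],[0,0.5,0.65,0,-0.04],[0,0.5,0.65,0,-0.05]]'
python3 -m crank '[[0,0.1,0.15,0,-0.015],[0,0.25,0.35,0,-0.02],[0,0.4,0.5,0,-0.02],[0,0.47,0.6,0,-0.02],[0,0.47,0.6,0,-0.02],[0,0.47,0.6,0,-0.02]]' || true
python3 -m crank '[[0,0.1,0.15,0,-0.015],[0,0.25,0.35,0,-0.02],[0,0.4,0.5,0,-0.02],[0,0.47,0.6,0,-0.02],[0,0.47,0.6,0,-0.02]]'
python3 -c "
from h import *
tool()"
```

```text
time: 13.85
position: [0.51, -0.2354, 0.1913]
tool_rot: [2.255, 2.187, 0.001]
ft_force: [0.0, -0.5, -0.3]
grip_width: 0.111
grip_force: 45.0
time: 14.48
position: [0.6024, -0.1174, 0.1906]
tool_rot: [2.389, 2.04, -0.001]
ft_force: [-0.1, -0.9, -1.0]
grip_width: 0.116
grip_force: 45.0
t 14.475 p [ 0.6024 -0.1174  0.1906] yaxis deg -8.99 z [-0.    -0.001 -1.   ] q [-0.42  0.3   0.69  1.61 -0.2   1.3   0.15] F [-0.1 -0.9 -1. ] 0.11599927980483209 44.999907184392214$: bad value
```

```bash
python3 -m crank '[[0,0,0,0,0]]' >/dev/null; python3 - <<'E'
from h import *
tool()
c=get_calibration("wrist");np.save("c4.npy",c,allow_pickle=True)
b=get_image("wrist"); p=proj(c,np.array([.609,-.047,.07])); print(p)
cv2.imwrite("pics/w4full.png",b[:,:,::-1])
cv2.imwrite("pics/w4.png",cv2.resize(b[50:260,180:460,::-1],(800,600),interpolation=cv2.INTER_CUBIC))
E
```

```text
t 14.6 p [ 0.6008 -0.1213  0.1907] yaxis deg -9.32 z [-0.001 -0.001 -1.   ] q [-0.41  0.3   0.69  1.61 -0.2   1.3   0.15] F [-0.3 -0.7 -1. ] 0.11384067964736114 44.999602837488055
[275.01748469 124.64381599]
```

View pics/w4.png

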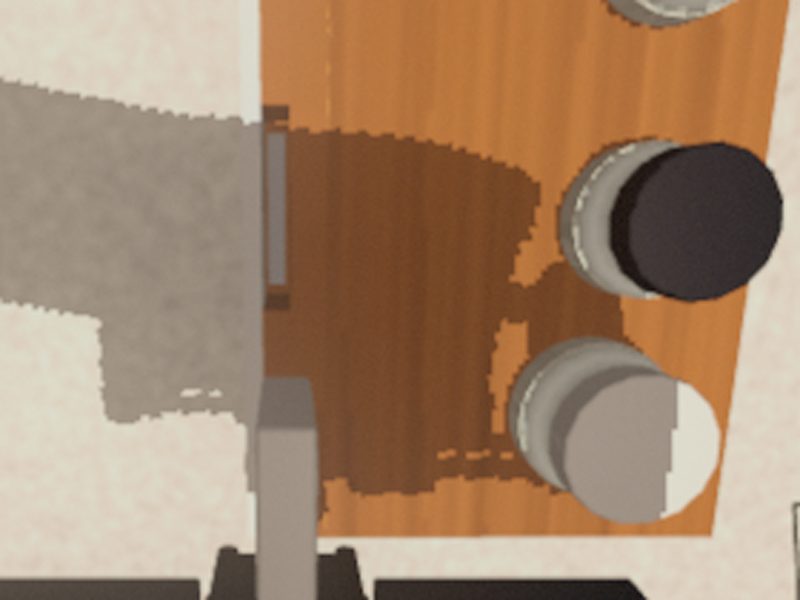

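The slot shows clearly with corners (262,105),(289,106),(290,307),(263,308). The held holder's end face is at (262,378)–(309,378), top edge (258,430)–(317,430).

```bash
python3 - <<'E'
from h import *
c=np.load("c4.npy",allow_pickle=True).item(); k=.35
px=lambda u,v:(180+(u+.5)*k-.5,50+(v+.5)*k-.5)
U=lambda u,v,z:unp(c,*px(u,v),z)[:2]
S=np.array([U(*p,.07) for p in [(262,105),(289,106),(290,307),(263,308)]]);m=S.mean(0)
print(S,m,[np.linalg.norm(S[0]-S[1]),np.linalg.norm(S[0]-S[3])])
for d in (S[0]-S[3],S[1]-S[2],U(260,0,.07)-U(263,370,.07)): print("yaw",np.degrees(np.arctan2(d[1],d[0]))-90)
s=get_state();p=s["position"];print(p)
top=p[2]+.089-.0607; bot=top-.044
H=np.array([U(258,430,top),U(317,430,top)]);B=np.array([U(262,378,bot),U(309,378,bot)])
print("far end top",H,"bot",B,np.linalg.norm(H[0]-H[1]),np.linalg.norm(B[0]-B[1]))
a=np.radians(90-9); y=np.array([np.cos(a),np.sin(a)]);print("holder centre est",H.mean(0)-.042*y,B.mean(0)-.042*y)
print("shift units from tcp",(m-p[:2])/.2)
E
```

```text
[[ 0.61121057 -0.01502752]
 [ 0.61925182 -0.01663845]
 [ 0.60978986 -0.07640253]
 [ 0.60112138 -0.07530019]] [ 0.61034341 -0.04584217] [np.float64(0.00820103059482281), np.float64(0.06111126129522897)]
yaw -9.502771381587536
yaw -8.99651082961742
yaw -9.328305065067255
[ 0.60078649 -0.12140631  0.19080826]
far end top [[ 0.60381778 -0.07794557]
 [ 0.61306399 -0.07946765]] bot [[ 0.60322136 -0.07808116]
 [ 0.61285279 -0.07966682]] 0.009370653942022102 0.009761080833460292
holder centre est [ 0.60187064 -0.12018952] [ 0.60146683 -0.1203569 ]
shift units from tcp [0.04778457 0.37782069]
```

```bash
python3 -m crank '[[0,0.02,0.15,0,0],[0,0.043,0.3,0,0],[0,0.043,0.372,-0.1,0],[0,0.043,0.372,-0.25,0],[0,0.043,0.372,-0.3,0]]'
python3 -m crank '[[0,0,0,0,0],[0,0,0,-0.02,0],[0,0,0,-0.05,0],[0,0,0,-0.08,0],[0,0,0,-0.08,0]]'
python3 -c "
from h import *
tool()"
```

```text
time: 15.28
position: [0.6088, -0.046, 0.129]
tool_rot: [-2.393, -2.033, 0.004]
ft_force: [0.3, -0.6, -0.4]
grip_width: 0.112
grip_force: 45.0
time: 15.9
position: [0.6102, -0.0444, 0.1137]
tool_rot: [-2.391, -2.037, 0.002]
ft_force: [0.7, -0.4, -0.8]
grip_width: 0.107
grip_force: 45.0
t 15.9 p [ 0.6102 -0.0444  0.1137] yaxis deg -9.15 z [-0.001 -0.    -1.   ] q [-0.49  0.36  0.64  1.7  -0.23  1.16  0.05] F [ 0.7 -0.4 -0.8] 0.10730112143655515 44.99986222945154
```

```bash
python3 -m crank '[[0,-0.003,-0.01,-0.02,0],[0,-0.003,-0.01,-0.04,0],[0,-0.003,-0.01,-0.06,0],[0,-0.003,-0.01,-0.08,0],[0,-0.003,-0.01,-0.08,0]]' 60
python3 -m crank '[[0,0,0,-0.015,0],[0,0,0,-0.03,0],[0,0,0,-0.04,0],[0,0,0,-0.04,0]]'
python3 -c "
from h import *
tool()"
```

```text
time: 16.52
position: [0.6098, -0.0463, 0.0979]
tool_rot: [-2.391, -2.037, 0.001]
ft_force: [-0.5, 0.1, -0.9]
grip_width: 0.114
grip_force: 60.0
time: 17.02
position: [0.6105, -0.0464, 0.091]
tool_rot: [2.391, 2.037, 0.001]
ft_force: [-1.5, -0.4, 5.9]
grip_width: 0.111
grip_force: 60.0
t 17.025 p [ 0.6105 -0.0464  0.091 ] yaxis deg -9.15 z [ 0.001  0.    -1.   ] q [-0.48  0.38  0.63  1.72 -0.25  1.11  0.07] F [-1.5 -0.4  5.9] 0.11106901726454174 60.00197938643396
```

Clip engaged (about 6 N); press on to the shelf.

```bash
python3 -m crank '[[0,0,0,-0.01,0],[0,0,0,-0.02,0],[0,0,0,-0.025,0],[0,0,0,-0.025,0]]'
python3 -m crank '[[0,0,0,-0.005,0],[0,0,0,-0.01,0],[0,0,0,-0.01,0]]'
```

```text
time: 17.52
position: [0.6105, -0.0464, 0.0865]
tool_rot: [2.391, 2.037, 0.002]
ft_force: [-3.1, 1.5, 7.5]
grip_width: 0.106
grip_force: 60.0
time: 17.9
position: [0.6106, -0.0464, 0.0857]
tool_rot: [2.392, 2.037, 0.002]
ft_force: [-4.5, 0.5, 14.2]
grip_width: 0.111
grip_force: 60.0
```

```bash
python3 -m crank '[[0,0,0,-0.004,0],[0,0,0,-0.008,0],[0,0,0,-0.008,0],[0,0,0,-0.008,0]]'
python3 - <<'E'
from h import *
tool()
a=get_image("scene");b=get_image("wrist")
cv2.imwrite("pics/fin.png",np.hstack([cv2.resize(a[130:310,150:390,::-1],(400,300),interpolation=cv2.INTER_CUBIC),cv2.resize(b[:,:,::-1],(400,300))]))
E
```

```text
time: 18.4
position: [0.6106, -0.0464, 0.0856]
tool_rot: [-2.391, -2.037, -0.003]
ft_force: [-8.2, 1.1, 24.1]
grip_width: 0.109
grip_force: 60.0
t 18.4 p [ 0.6106 -0.0464  0.0856] yaxis deg -9.15 z [ 0.001  0.002 -1.   ] q [-0.48  0.39  0.63  1.73 -0.26  1.1   0.07] F [-8.2  1.1 24.1] 0.10877304300517071 60.008175848051906
```

View pics/fin.png

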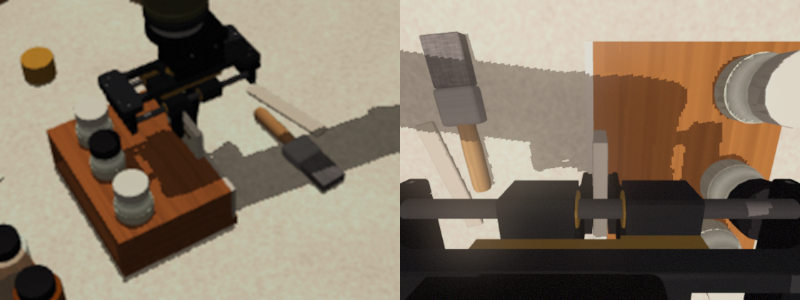

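The frame sits on the shelf at the predicted home height (TCP 85.6 mm). The force rose 10 N with almost no further travel, so it is fully home, and the jars are undisturbed.

```bash
python3 -c "
from bench import close_job
print(close_job())"
```

```text
the job is handed in; nothing more can be done
None
```

The job is handed in at 18.4 s: the comb lies flat and released in the tray, the label holder is held pressed home in the slot with about 24 N, and nothing I saw in the pictures had been disturbed.

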